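# Mark both axle lines on slot-car body blanks

## Robot

A 7-joint arm with a two-finger parallel gripper is mounted at the origin on the work surface. World frame = base frame: x ahead of the robot, y to its left, z up, the work surface at z = 0. Lengths are in m, angles in rad, forces in N, time in s.
With the tool pointing down it reaches from about 0.425 to 0.95 m from the base axis. Payload 4.7 kg.
Tool frame: the origin (TCP) lies on the centre line of the jaws, within the pads' length; the fingertips stand robot.nose_length ahead of it and the grasp point (between the pads) lies 8 mm behind it (robot.nose_length is the distance from the TCP to the fingertips, in m); z points along the fingers, y is the line along which they close (so a half turn about z gives the same grasp; the last joint's range is limited). The gripper opens to 85 mm and grips with 20 to 120 N. Pads are 22 mm wide; open, the fingers measure 114 mm over their backs; the gripper's body (76 mm by 85 mm) begins 54 mm behind the grasp point. The pads swing forward as they close: fully open they stand 13 mm farther back than shut.
Start: joints at [-1.225, 0.469, -0.049, 1.532, 0.024, 1.141, -0.082], TCP at [0.247, 0.628, 0.242] pointing down, gripper open.
Joint ranges: [-2.59, 2.59], [-0.33, 1.99], [-1.39, 1.29], [0.1, 2.45], [-1.04, 4.18], [0.21, 1.99], [-2.66, 2.66]. Speed limits (rad/s): [2.57, 2.57, 3.14, 3.14, 3.14, 3.14, 3.14].

## Interface

Orientations are given as [roll, pitch, yaw] about the fixed x, y, z axes, in that order (R = Rz(yaw) Ry(pitch) Rx(roll)).
In Python, from plant import robot gives the robot as it stands. Calls block until the motion is done:
- robot.goto(position, orientation): joint-space move of the TCP to a pose.
- robot.move_straight(position, vel=0.15, attitude=None, contact_N=None): straight line of the TCP; attitude=None keeps the orientation; vel is the mean speed in m/s. With contact_N (N) it stops when the force on the tool has changed by that much, and returns True; else False.
- robot.move_joints(angles): joint-space move.
- robot.grip(opening, strength=None): opening from 0.0 (shut) to 1.0 (fully open); strength is the grip in N (None keeps the last); returns when the fingers have stopped.
- robot.sleep(seconds).
- robot.inverse_kinematics(position, orientation): joint angles nearest the present ones, or None.
- robot.sense(): the state.
- robot.grab_frame(name): name is "scene" or "top"; returns a dict with "image" (480x640x3 uint8, red, green, blue), "range_z" (480x640 float32, m along the optical axis (not along the pixel's ray), 0 where there is no reading), "fx", "fy", "cx", "cy" (pixels), "dist_coeffs" ([k1, k2, p1, p2, k3] as OpenCV has them; the pictures are not rectified), "R" (3x3) and "t" (3): a world point X has camera coordinates R X + t. Camera axes: x right, y down, z forward; pixel columns grow to the right and rows downward; lengths in m; the calibration is good to about 2 mm. A picture is of the moment at which its call begins.
A pose or a line that the arm cannot do raises robot.IKError and nothing moves.
- robot.close_job(): hands the job in; it is judged then, once.
The state is a dict: "t": time; "joint_pos": joint angles; "joint_velocities": joint speeds; "effort": joint torques, N m; "tcp_pos": TCP position; "tcp_rot": TCP orientation; "wrist_force": force on the tool from outside, world axes, zero at the start; "torque": the same for the moment, N m; "opening": opening from 0.0 (shut) to 1.0 (fully open); "gripper_force": force on a finger pad.
Only numpy, scipy, OpenCV 4.12 (cv2) and the standard library are available. Lean on these libraries where they do the work, as an engineer would, in place of code of your own. Each camera call takes 0.05 s, during which the arm holds its last target. There are 200 camera calls.

## Task

Mark both axle lines on every wooden car body blank on the bench, finishing the longer blank before starting the shorter if there are two. For each line, first have the marking slide home at the far end of its rail, seat the blank in the jig's corner, square and flush against both fences, and draw the slide right across it to the near end of the rail: the first time with the nose against the end fence, then, with the slide pushed home again, with the blank turned end for end so that its tail is against the end fence. Lay the marked blanks flat in the shallow tray, leave the slide home, and do not disturb the other things on the bench.

Things in the scene. Friction and masses are not known exactly. Their poses are not given: they have to be found in the camera images.
- long_mid (a point): centre (half-way up, half-way along) of the long car body blank: a plain pine block 150 mm long, 56 mm wide, 48 mm tall, loose, about 210 g, lying flat, a paper strip on top. x runs along it to its nose, y across, z up. The nose is the end whose two upright corners are cut off at 45 degrees (14 mm), leaving a flat face 28 mm wide; the tail is square and full width
- long_nose (a point): middle of the long blank's flat nose face, half-way up (75 mm along +x from its centre)
- long_tail (a point): middle of the long blank's square tail face, half-way up (75 mm along -x from its centre)
- long: the long blank; origin at the centre of its underside, same axes as its centre point
- short_mid (a point): centre (half-way up, half-way along) of the short car body blank: a plain pine block 110 mm long, 56 mm wide, 48 mm tall, loose, about 154 g, lying flat, a paper strip on top. x runs along it to its nose, y across, z up. The nose is the end whose two upright corners are cut off at 45 degrees (14 mm), leaving a flat face 28 mm wide; the tail is square and full width
- short_nose (a point): middle of the short blank's flat nose face, half-way up (55 mm along +x from its centre)
- short_tail (a point): middle of the short blank's square tail face, half-way up (55 mm along -x from its centre)
- short: the short blank; origin at the centre of its underside, same axes as its centre point
- corner (a point): the jig's fence corner, on its base plate's top (12 mm above the bench). x points away from the robot through the back fence, y left along the back fence, z up. The back fence's face is the plane x = 0, from y = 0 to 175 mm; the end fence's face is the plane y = 0, from x = -65 to +12 mm. A seated blank lies at x < 0, y > 0, along y, its centre at x = -28 mm
- jig: the marking jig, fixed to the bench: aluminium plate 180 by 220 by 12 mm with two dark steel fences 12 mm high and 12 mm thick; the plate spans x -110 to +70, y -40 to +180 mm from the corner point. Axes as the corner's; origin under it, on the bench, at corner x -30, y +70 mm. A seated blank can be gripped across its width with the fingertips kept above the 12 mm fence
- slide (a joint): marking slide, a carriage on a rail (top 28 mm above the base plate) beyond the end fence: 0 m = home, far from the robot, clear behind the back fence; it grows as it is drawn towards the robot along the corner's -x, to 0.120 m at the near stop, clear of the blank. It stays where it is left (friction about 1.5 N, light damping)
- tab (a point): grip point of the slide's upright black tab, which is 14 mm thick along the travel (corner x) and 28 mm wide across it. This point is 18 mm below the tab's top, 26 mm above the top of the arm at its foot, 89 mm above the base plate, at corner y = -27 mm. Pinch it from above or push it
- pen (a point): tip of the marking pen under the slide's arm, at corner y = +35 mm, just above the top of a seated blank; corner x = +45 mm when home, -75 mm at the near stop. The arm is 14 mm wide, 51 to 63 mm above the base plate, and reaches from the tab to corner y = +48 mm
- tray_floor (a point): centre of the inner floor of the shallow wooden tray (fixed), 6 mm above the bench; the tray is 200 mm along x, 220 mm along y outside, walls 6 mm thick, rims 12 mm above the floor; both blanks fit side by side, each along y
- glue: small white glue bottle, 36 mm across, 85 mm tall, origin under it; a bystander
- wheels: axle with two black tyres, 75 mm long, 28 mm tall, origin under its middle; a bystander
- driver: screwdriver lying on the bench, 170 mm long; a bystander
- car: finished yellow slot car, 130 by 60 mm; a bystander
- spray: spray can, 56 mm across, 170 mm tall, origin under it; a bystander
- spool: solder spool, 54 mm across, 38 mm tall, origin under it; a bystander
There are look-alikes about, which are no part of the job. What is shaped like the short but red is not meant. Leave any red look-alike of the long alone.

How it is judged:
By the outcome, as a careful person would: the job done as asked, in the order asked, and still so for the second after the job is handed in, with the robot touching nothing.
Of long, short only 1 to 2 are there at a start; the rules pass over those that are not, and their reading is None.
At some moment in a run one of long, short may be knocked a few centimetres aside while the robot is not near it.
Once in a run the grip may slacken for a moment while it holds something.
It also fails if it takes over 210 s, if anything falls off the work surface, if the arm or the gripper's body presses on something with over 40 N, if the wrist force passes 120 N, or if a joint passes its speed limit or range.

## Working session

There is one attempt and no reset: what is moved stays moved. The work goes in short steps, each a Python script; the robot and the scene stay as the last script left them, time stands still between calls to the robot, and variables do not carry over. Pictures are saved under pics/ and viewed, at most 14 in all, crops included, and the job is handed in when it is done.

```bash
ls; mkdir -p pics
python3 - <<'E'
from plant import robot
import cv2,numpy as np
for n in("scene","top"):
    f=robot.grab_frame(n); cv2.imwrite(f"pics/{n}0.png",f["image"][:,:,::-1]); np.savez(f"pics/{n}0.npz",**f)
    print(n,f["fx"],f["cx"],f["cy"],f["dist_coeffs"],(-f["R"].T@f["t"]),f["R"].tolist())
print(robot.sense(),robot.nose_length)
E
```

```text
pics
scene 604.0325164843197 318.197800029198 237.87665605035346 [0.01726025 0.         0.         0.         0.        ] [1.19974043 0.45515678 1.41893637] [[-0.4863885953587703, 0.8737191054993888, -0.006407728947945583], [0.7538916695655208, 0.4159524591259199, -0.5085576686146923], [-0.4416712407035734, -0.2521873835711212, -0.8610040875065103]]
top 564.5793197646854 327.69051992879275 231.24269545710754 [0.0053236 0.        0.        0.        0.       ] [0.31057635 0.05289489 1.1814982 ] [[0.027769964603045344, -0.9996061247915371, 0.004052696039942538], [-0.9821752177921318, -0.028039267640091944, -0.1858645771124396], [0.18590500429231138, 0.0011809951116965754, -0.9825670127933369]]
{'t': 0.1, 'joint_pos': array([-1.22490978,  0.4693944 , -0.04861752,  1.5335531 ,  0.02412058,
        1.14099555, -0.0822806 ]), 'joint_velocities': array([ 0.00061197, -0.00178071,  0.00039335, -0.00242459,  0.00185463,
       -0.00049253, -0.00162596]), 'effort': array([ 1.38207051e-03, -5.11515820e+01, -4.67846158e-02, -2.38391769e+01,
        1.07399430e-02,  4.35406517e-03, -2.37999529e-05]), 'tcp_pos': array([0.24689747, 0.62769412, 0.2413528 ]), 'tcp_rot': array([-3.13983005e+00,  6.86967618e-05,  2.76688284e+00]), 'wrist_force': array([-0.43288517,  0.08405449,  0.33931499]), 'torque': array([-0.0384059 ,  0.02921781, -0.01072092]), 'gripper_force': 0.0, 'opening': 1.0030362454746902} 0.011
```

View pics/scene0.png

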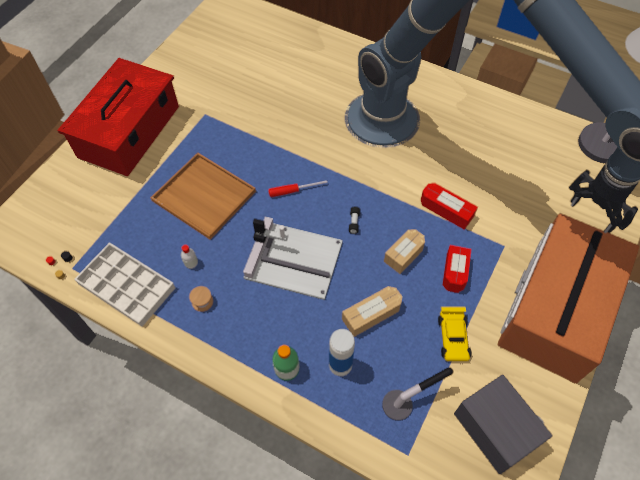

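View pics/top0.png

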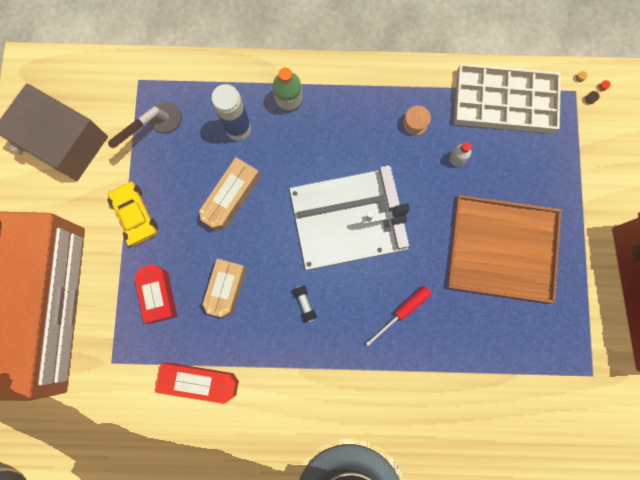

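The top view shows:
- **Long blank candidates:** pine at (229,193) and a red look-alike at (196,383).
- **Short blank candidates:** pine at (224,288) and a red look-alike at (154,294).
- **Jig:** around (348,222). The slide tab is near (400,212), so it is not home.
- **Tray:** around (505,249).

I choose the two pine ones.

```bash
cat > h.py <<'E'
import cv2,numpy as np
def cloud(f):
    h,w=f["range_z"].shape
    K=np.array([[f["fx"],0,f["cx"]],[0,f["fy"],f["cy"]],[0,0,1.]])
    u,v=np.meshgrid(np.arange(w),np.arange(h))
    n=cv2.undistortPoints(np.stack([u,v],-1).reshape(-1,1,2).astype(np.float32),K,np.array(f["dist_coeffs"],float)).reshape(h,w,2)
    return n
def points(f):
    n=cloud(f); z=f["range_z"][...,None]
    X=np.concatenate([n*z,z],-1)-np.array(f["t"])
    P=X@np.array(f["R"]); P[f["range_z"]==0]=np.nan
    return P
def on_plane(f,uv,h):
    K=np.array([[f["fx"],0,f["cx"]],[0,f["fy"],f["cy"]],[0,0,1.]])
    n=cv2.undistortPoints(np.array(uv,np.float32).reshape(-1,1,2),K,np.array(f["dist_coeffs"],float)).reshape(-1,2)
    R=np.array(f["R"]);c=-R.T@np.array(f["t"])
    d=np.c_[n,np.ones(len(n))]@R
    return c+d*((h-c[2])/d[:,2])[:,None]
def blanks(f,zt=0.048,tol=.006):
    """pine blank tops (z about zt): list of centre, nose direction yaw, length, width"""
    P=points(f);hsv=cv2.cvtColor(np.ascontiguousarray(f["image"]),cv2.COLOR_RGB2HSV)
    m=(abs(P[...,2]-zt)<tol)&~(((hsv[...,0]<6)|(hsv[...,0]>172))&(hsv[...,1]>150))
    m&=(P[...,0]>.3)&(P[...,0]<.95)&(abs(P[...,1])<.5)
    m=cv2.morphologyEx(m.astype(np.uint8),cv2.MORPH_OPEN,np.ones((3,3),np.uint8))
    out=[]
    cs,_=cv2.findContours(m,cv2.RETR_EXTERNAL,cv2.CHAIN_APPROX_NONE)
    for c in cs:
        if cv2.contourArea(c)<500: continue
        Q=on_plane(f,c.reshape(-1,2),zt)[:,:2]
        (cx,cy),(a,b),ang=cv2.minAreaRect((Q*1000).astype(np.float32))
        th=np.deg2rad(ang)
        if b>a: a,b=b,a; th+=np.pi/2
        d=np.array([np.cos(th),np.sin(th)]);e=np.array([-d[1],d[0]])
        q=Q*1000-[cx,cy]; 
        wp=np.ptp((q@e)[q@d>a/2-4]);wm=np.ptp((q@e)[q@d<-a/2+4])
        if wm<wp: d=-d;th+=np.pi
        out.append(dict(c=np.array([cx,cy])/1000,yaw=(th+np.pi)%(2*np.pi)-np.pi,L=a,W=b,ends=(round(wp),round(wm)),px=c.reshape(-1,2).mean(0).round()))
    return out
E
python3 - <<'E'
from h import *
for n in("scene","top"):
    f=dict(np.load(f"pics/{n}0.npz"));P=points(f)
    print(n)
    for b in blanks(f): print(b)
    if n=="top":
        reg=np.zeros(P.shape[:2],bool);reg[160:280,280:420]=1
        for lo,hi in((.006,.017),(.020,.028),(.034,.046),(.068,.08),(.09,.125)):
            m=reg&(P[...,2]>lo)&(P[...,2]<hi);q=P[m]
            if len(q)>5:
                r=cv2.minAreaRect((q[:,:2]*1000).astype(np.float32));print(lo,len(q),np.median(q[:,2]),r,cv2.boxPoints(r).round().tolist())
        reg[:]=0;reg[190:310,440:570]=1
        for lo,hi in((.003,.009),(.014,.022)):
            q=P[reg&(P[...,2]>lo)&(P[...,2]<hi)];print("tray",lo,len(q),np.median(q[:,2]),cv2.minAreaRect((q[:,:2]*1000).astype(np.float32)))
im=cv2.imread("pics/top0.png")
cv2.imwrite("pics/c1.png",np.hstack([cv2.resize(im[150:325,105:265],None,fx=2.4,fy=2.4,interpolation=cv2.INTER_CUBIC),cv2.resize(im[150:290,280:420],(400,420),interpolation=cv2.INTER_CUBIC)]))
E
```

```text
scene
{'c': array([0.6010033 , 0.26895209]), 'yaw': np.float64(2.6092613727771248), 'L': 151.3997039794922, 'W': 58.01634216308594, 'ends': (22, 48), 'px': array([371., 308.])}
{'c': array([0.40556152, 0.26758234]), 'yaw': np.float64(2.9365497559940854), 'L': 111.51109313964844, 'W': 56.795005798339844, 'ends': (31, 38), 'px': array([407., 245.])}
top
{'c': array([0.40285818, 0.26314297]), 'yaw': np.float64(2.90318767122839), 'L': 109.9325180053711, 'W': 56.97809600830078, 'ends': (34, 55), 'px': array([222., 288.])}
{'c': array([0.59831378, 0.26510583]), 'yaw': np.float64(2.6114225280017234), 'L': 150.273681640625, 'W': 57.91864776611328, 'ends': (32, 53), 'px': array([227., 193.])}
0.006 6738 0.012338173389176874 ((561.8932495117188, 9.693191528320312), (258.60943603515625, 294.0959777832031), 2.1545581817626953) [[427.0, 152.0], [438.0, -142.0], [697.0, -132.0], [686.0, 161.0]]
0.02 653 0.024080969500664854 ((552.8453979492188, 15.520889282226562), (173.72030639648438, 194.2292938232422), 17.22972869873047) [[441.0, 83.0], [499.0, -103.0], [665.0, -52.0], [607.0, 134.0]]
0.034 711
[... 164 characters left out ...]
.0, -73.0], [667.0, -48.0]]
0.068 208 0.07517993075673068 ((554.206787109375, -56.029624938964844), (20.04882049560547, 85.95738220214844), 17.659595489501953) [[532.0, -18.0], [558.0, -100.0], [577.0, -94.0], [551.0, -12.0]]
0.09 201 0.11751209540711333 ((554.8159790039062, -60.64457321166992), (15.22812557220459, 81.86417388916016), 15.077999114990234) [[537.0, -23.0], [558.0, -102.0], [573.0, -98.0], [552.0, -19.0]]
tray 0.003 8112 0.005991560057895812 ((507.4542541503906, -321.83270263671875), (254.6941375732422, 285.7918395996094), 1.5977585315704346)
tray 0.014 1148 0.01798803674872919 ((506.3265686035156, -316.5491027832031), (221.06956481933594, 200.8206024169922), 83.18535614013672)
```

View pics/c1.png

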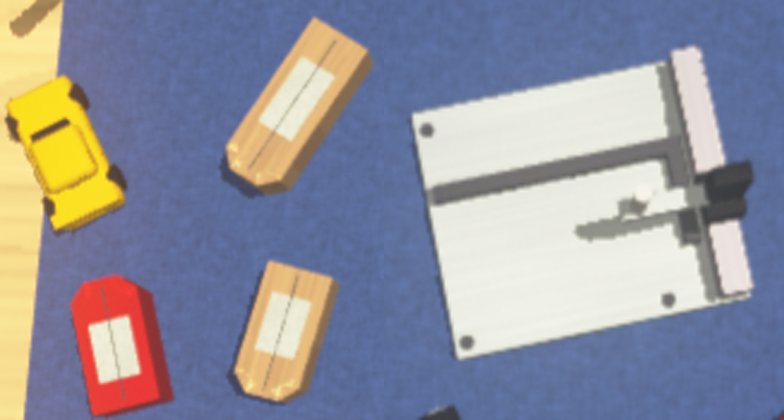

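The crop shows two plain pine blanks, with cut noses to the lower left, next to the red look-alike at lower left. The jig plate's left corners are at about px (290,188) and (306,269), and the slide is in mid-travel. Next I fit the jig frame.

```bash
cat >> h.py <<'E'
def fit_jig(f,yaw,c,r=.008):
    """plate outline -> corner pose; yaw,c initial guess"""
    P=points(f);hsv=cv2.cvtColor(np.ascontiguousarray(f["image"]),cv2.COLOR_RGB2HSV)
    m=((hsv[...,1]<60)&(hsv[...,2]>120)&(P[...,2]>.004)&(P[...,2]<.05)).astype(np.uint8)
    cs,_=cv2.findContours(m,cv2.RETR_EXTERNAL,cv2.CHAIN_APPROX_NONE)
    Q=np.vstack([on_plane(f,k.reshape(-1,2),.012)[:,:2] for k in cs if len(k)>20])
    for _ in range(6):
        d=np.array([np.cos(yaw),np.sin(yaw)]);e=np.array([-d[1],d[0]])
        x,y=(Q-c)@d,(Q-c)@e
        S={"L":(abs(y-.18)<r)&(x>-.1)&(x<.06),"B":(abs(x+.11)<r)&(y>0)&(y<.17),"T":(abs(x-.07)<r)&(y>.06)&(y<.17)}
        pl=np.polyfit(x[S["L"]],y[S["L"]],1);pb=np.polyfit(y[S["B"]],x[S["B"]],1);pt=np.polyfit(y[S["T"]],x[S["T"]],1)
        da=np.mean([pl[0],-pb[0],-pt[0]])
        dy=np.median(y[S["L"]])-.18;dx=(np.median(x[S["B"]])+.11+np.median(x[S["T"]])-.07)/2
        wid=np.median(x[S["T"]])-np.median(x[S["B"]])
        c=c+dx*d+dy*e;yaw+=da
    return yaw,c,[int(s.sum()) for s in S.values()],wid,(pl[0],-pb[0],-pt[0])
E
python3 - <<'E'
from h import *
ft=dict(np.load("pics/top0.npz"));fs=dict(np.load("pics/scene0.npz"))
q=on_plane(ft,[[290,188],[306,269]],.012)[:,:2];d=q[0]-q[1];print(np.linalg.norm(d))
yaw=np.arctan2(d[1],d[0]);d/=np.linalg.norm(d);e=np.array([-d[1],d[0]]);c=q[0]-.07*d-.18*e;print(yaw,c)
for n,f in(("top",ft),("scene",fs)):
    y,cc,*r=fit_jig(f,yaw,c);print(n,y,cc,r)
    P=points(f);d=np.array([np.cos(y),np.sin(y)]);e=np.array([-d[1],d[0]])
    J=np.stack([(P[...,:2]-cc)@d,(P[...,:2]-cc)@e,P[...,2]-.012],-1)
    near=(J[...,0]>-.15)&(J[...,0]<.12)&(J[...,1]>-.06)&(J[...,1]<.06)
    for nm,lo,hi in(("tabtop",.102,.112),("arm",.060,.067),("rail",.025,.031),("fence",.010,.0145)):
        s=J[near&(J[...,2]>lo)&(J[...,2]<hi)]
        print(nm,len(s),np.percentile(s,[3,50,97],axis=0).round(3).tolist())
    s=P[(P[...,2]>.014)&(P[...,2]<.022)&(P[...,1]<-.2)&(P[...,1]>-.44)&(P[...,0]>.38)&(P[...,0]<.63)]
    print("tray",cv2.minAreaRect((s[:,:2]*1000).astype(np.float32)))
E
```

```text
0.17764455228016346
0.22869228206289244 [ 0.59625582 -0.05370036]
top 0.2277806003575097 [ 0.5967704  -0.05225613] [[81, 79, 51], np.float64(0.1782488002721595), (np.float64(-0.0022214486520868784), np.float64(0.003967209414639303), np.float64(-0.0017457607624261089))]
tabtop 135 [[-0.049, -0.038, 0.104], [-0.043, -0.021, 0.107], [-0.036, 0.04, 0.111]]
arm 174 [[-0.049, -0.025, 0.061], [-0.043, 0.012, 0.064], [-0.035, 0.047, 0.066]]
rail 590 [[-0.103, -0.036, 0.025], [-0.001, -0.026, 0.028], [0.065, -0.015, 0.031]]
fence 239 [[-0.076, -0.015, 0.01], [0.002, -0.001, 0.012], [0.016, 0.057, 0.014]]
tray ((506.3265686035156, -316.5491027832031), (221.06956481933594, 200.8206024169922), 83.18535614013672)
scene 0.23438738039117724 [ 0.60070326 -0.0489966 ] [[57, 61, 42], np.float64(0.17870446929782471), (np.float64(-0.010628366895565181), np.float64(0.007601165102371954), np.float64(0.003027205664619462))]
tabtop 66 [[-0.052, -0.039, 0.102], [-0.044, -0.022, 0.105], [-0.038, 0.04, 0.111]]
arm 87 [[-0.051, -0.029, 0.06], [-0.043, 0.013, 0.063], [-0.037, 0.046, 0.066]]
rail 223 [[-0.106, -0.035, 0.025], [0.007, -0.025, 0.028], [0.064, -0.014, 0.031]]
fence 124 [[-0.089, -0.026, 0.01], [0.002, -0.0, 0.012], [0.064, 0.055, 0.014]]
tray ((507.1573181152344, -312.20819091796875), (223.30616760253906, 202.25718688964844), 82.85556030273438)
```

```bash
cat > g.py <<'E'
from h import *
from plant import robot
PI=np.pi
JY=.229; C=np.array([.5985,-.0508]); TR=np.array([.5067,-.3144]); TY=-.121
def rot(a): return np.array([[np.cos(a),-np.sin(a)],[np.sin(a),np.cos(a)]])
def jig(x,y,z):  # corner frame -> world (z above plate)
    return np.r_[C+rot(JY)@[x,y], z+.012]
def wrap(a): return (a+PI)%(2*PI)-PI
def down(y): return [PI,0,wrap(y)]
def near(y):  # equivalent tool yaw nearest to the present one
    c=robot.sense()["tcp_rot"][2]; return min((y,y+PI),key=lambda v:abs(wrap(v-c)))
def st(tag=""):
    s=robot.sense();print(tag,"t%.1f"%s["t"],s["tcp_pos"].round(4),"yaw%.3f"%s["tcp_rot"][2],"op%.3f"%s["opening"],"gf%.1f"%s["gripper_force"],s["wrist_force"].round(1),"q7 %.2f"%s["joint_pos"][6]);return s
E
python3 - <<'E'
from g import *
for nm,p,y0 in(("long",[.5997,.267,.2],2.61),("seat",jig(-.028,.075,.2),JY+PI/2),("tab",jig(-.043,-.027,.2),JY),("tray",[*TR,.2],TY+PI/2)):
    for k in (0,1):
      for b in((0,) if nm!="tab" else (0,PI/2)):
        q=robot.inverse_kinematics(p,down(y0+k*PI+b)); print(nm,round(wrap(y0+k*PI+b),2),None if q is None else np.round(q,2))
E
```

```text
long 2.61 [-0.57  0.47  0.12  1.63 -0.06  1.04  0.61]
long -0.53 [-1.17  0.72  1.11  1.67 -0.68  1.2  -2.  ]
seat 1.8 [-0.51  0.32  0.5   1.88 -0.19  0.98  0.31]
seat -1.34 [-0.92  0.5   1.12  1.9  -0.51  1.07 -2.5 ]
tab 0.23 [-0.54  0.41  0.82  1.86 -0.35  1.02 -0.92]
tab 1.8 [-0.41  0.37  0.63  1.85 -0.25  1.    0.56]
tab -2.91 [-0.3   0.35  0.49  1.85 -0.19  0.99  2.06]
tab -1.34 [-0.72  0.53  1.12  1.87 -0.54  1.09 -2.3 ]
tray 1.45 [-0.1   0.47  0.8   1.81 -0.39  1.03  0.73]
tray -1.69 [-0.27  0.6   1.11  1.82 -0.61  1.11 -2.21]
```

Run:
```python
from g import *
robot.goto(jig(-.043,-.027,.2),down(1.80)); robot.grip(.5,30)
robot.move_straight(jig(-.043,-.027,.089)); st("down")
robot.grip(0,30); s=st("pinch")
print("stop:",robot.move_straight(jig(.055,-.027,.089),vel=.1,contact_N=12)); s=st("home")
print("jigxy",rot(-JY)@(s["tcp_pos"][:2]-C))
robot.grip(.35)
robot.move_straight(jig(.045,-.027,.2)); st()
p=[.5997,.267,.22]; robot.goto(p,down(2.61-PI)); st()
f=robot.grab_frame("top");[print(b) for b in blanks(f)]
print(f["image"].shape)
```

```text
down t4.2 [ 0.5634 -0.0872  0.1017] yaw1.800 op0.501 gf0.0 [ 0.7  1.2 -0.5] q7 0.65
pinch t4.6 [ 0.5634 -0.0869  0.102 ] yaw1.800 op0.156 gf31.2 [-0.4  0.3  5.3] q7 0.65
stop: True
home t5.4 [ 0.6487 -0.0672  0.102 ] yaw1.800 op0.158 gf31.7 [-3.5 -0.3  5.4] q7 0.60
jigxy [ 0.04519594 -0.02732305]
 t6.6 [ 0.6478 -0.0666  0.211 ] yaw1.801 op0.349 gf0.0 [ 0.   0.9 -0.2] q7 0.54
 t8.8 [0.5998 0.2663 0.2199] yaw-0.532 op0.352 gf0.0 [ 0.8 -0.3  0.5] q7 -1.99
{'c': array([0.40296375, 0.26303589]), 'yaw': np.float64(2.908174573527618), 'L': 109.44144439697266, 'W': 57.172298431396484, 'ends': (34, 55), 'px': array([222., 288.])}
{'c': array([0.59835492, 0.26497092]), 'yaw': np.float64(2.611515339165713), 'L': 150.07093811035156, 'W': 58.11073684692383, 'ends': (29, 53), 'px': array([228., 192.])}
(480, 640, 3)
```

```bash
cat >> g.py <<'E'
H=.026
def pick(xy,yaw,zb,lift=.2):
    """grip a blank lying with its underside at zb; tool yaw"""
    robot.goto([*xy,.2],down(yaw)); robot.grip(1.0,60)
    robot.move_straight([*xy,zb+H],vel=.15,attitude=down(yaw)); robot.grip(0,60); s=st("grip")
    robot.move_straight([*s["tcp_pos"][:2],lift],vel=.15); return st("lift")
def seat(L,yaw):
    """seat held blank: touch both fences, let go, nudge square. jig coordinates"""
    robot.goto(jig(-.034,L/2+.008,.15),down(yaw))
    if st("above")["opening"]<.4: return False
    print("land",robot.move_straight(jig(-.034,L/2+.008,H+.004),vel=.12),
     robot.move_straight(jig(-.034,L/2+.008,H-.003),vel=.02,contact_N=4)); z=st()["tcp_pos"][2]-.012
    print("x",robot.move_straight(jig(-.018,L/2+.008,z+.0005),vel=.04,contact_N=8)); 
    x=(rot(-JY)@(st()["tcp_pos"][:2]-C))[0]
    print("y",robot.move_straight(jig(x-.0005,L/2-.012,z+.0005),vel=.04,contact_N=8)); s=st()
    print("jig at seat",rot(-JY)@(s["tcp_pos"][:2]-C))
    robot.grip(.9); p=s["tcp_pos"]; robot.move_straight([p[0],p[1],.15]); nudge(L,yaw); return True
def nudge(L,yaw):
    robot.grip(0)
    z=.032
    for a,b in(((-.028,L+.035),(-.028,L-.002)),((-.105,L/2),(-.052,L/2)),((-.028,L+.035),(-.028,L-.002))):
        robot.goto(jig(*a,.1),down(yaw)); robot.move_straight(jig(*a,z),vel=.2)
        print("nudge",robot.move_straight(jig(*b,z),vel=.05,contact_N=6),(rot(-JY)@(robot.sense()["tcp_pos"][:2]-C)).round(4))
        s=robot.sense()["tcp_pos"]; d=(np.array(a)-b)/np.hypot(*(np.array(a)-b))*.006
        robot.move_straight(np.r_[s[:2]+rot(JY)@d,s[2]],vel=.1); s=robot.sense()["tcp_pos"]; robot.move_straight([s[0],s[1],.135],vel=.25)
    st("nudged")
E
python3 - <<'E'
from g import *
s=pick([.5997,.267],2.61-PI,0.0)
if s["opening"]>.4: print(seat(.150,1.80))
f=robot.grab_frame("top");[print(b) for b in blanks(f)+blanks(f,.06)]
for n in("scene",): cv2.imwrite("pics/s1.png",cv2.resize(robot.grab_frame(n)["image"][180:320,220:400,::-1],(774,602))[:600])
E
```

```text
grip t11.4 [0.6003 0.2673 0.0269] yaw-0.531 op0.645 gf66.2 [ 0.4 -0.5  4.6] q7 -1.85
lift t12.7 [0.5996 0.2673 0.1988] yaw-0.532 op0.643 gf65.4 [-0.9  0.4 -2.3] q7 -1.98
above t14.7 [0.5466 0.0225 0.1619] yaw1.800 op0.647 gf43.4 [ 0.6  0.2 -3.1] q7 0.38
land False True
 t16.2 [0.5474 0.0224 0.039 ] yaw1.800 op0.644 gf71.5 [-0.4 -1.1  4.8] q7 0.51
x True
 t16.4 [0.5475 0.0224 0.039 ] yaw1.800 op0.646 gf71.2 [-0.5  1.3  4.9] q7 0.51
y True
 t16.8 [0.5494 0.015  0.0391] yaw1.802 op0.643 gf70.9 [-0.1  1.5  1.7] q7 0.52
jig at seat [-0.03288169  0.07526595]
nudge True [-0.0278  0.162 ]
nudge True [-0.0697  0.0752]
nudge True [-0.028   0.1619]
nudged t25.9 [0.533  0.1067 0.1355] yaw1.801 op-0.001 gf0.0 [ 0.7  0.6 -0.1] q7 0.25
True
{'c': array([0.40322769, 0.26430865]), 'yaw': np.float64(2.928534573219329), 'L': 109.7553939819336, 'W': 55.697444915771484, 'ends': (34, 48), 'px': array([221., 287.])}
{'c': array([0.55330981, 0.01222727]), 'yaw': np.float64(1.7998216557970403), 'L': 142.70632934570312, 'W': 56.595821380615234, 'ends': (15, 32), 'px': array([348., 218.])}
```

View pics/s1.png

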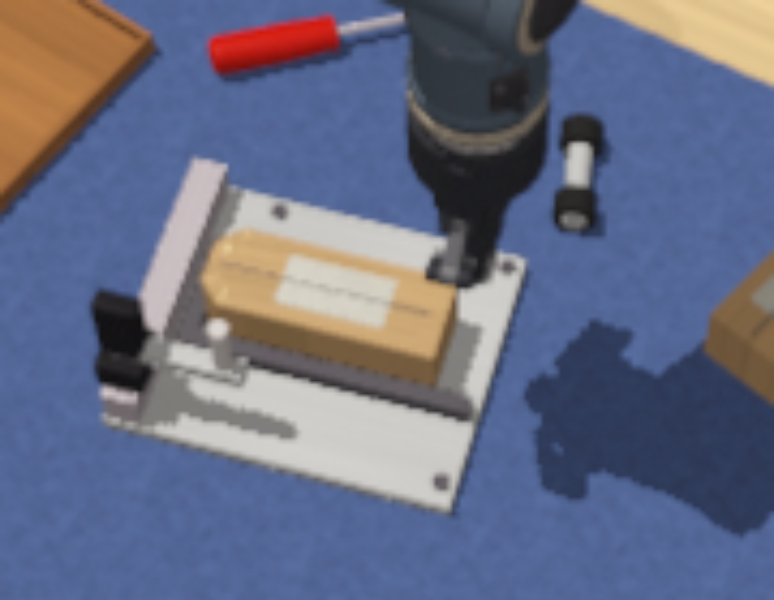

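The blank lies nose to the end fence, alongside the back fence, with the pen home behind it. I'll check the numbers with the arm clear, then draw.

```bash
cat >> g.py <<'E'
def look(zt):
    """blank in jig coordinates, mean of both cameras"""
    r=[]
    for n in("top","scene"):
        for b in blanks(robot.grab_frame(n),zt,.005):
            j=rot(-JY)@(b["c"]-C)
            print(n,"jig",j.round(4),"world",b["c"].round(4),"yaw-JY %.3f"%wrap(b["yaw"]-JY),"L%.1f W%.1f"%(b["L"],b["W"]),b["ends"])
def draw():
    robot.grip(.45,30); robot.goto(jig(.045,-.027,.16),down(1.80)); robot.move_straight(jig(.045,-.027,.089),vel=.2)
    robot.grip(0,30); print("pinch",st()["opening"])
    print("draw",robot.move_straight(jig(-.085,-.027,.089),vel=.08,contact_N=12)); print((rot(-JY)@(st()["tcp_pos"][:2]-C)).round(4))
    print("back",robot.move_straight(jig(.055,-.027,.089),vel=.1,contact_N=12)); print((rot(-JY)@(st()["tcp_pos"][:2]-C)).round(4))
    robot.grip(.4); p=robot.sense()["tcp_pos"]; robot.move_straight([p[0],p[1],.18],vel=.2)
E
python3 - <<'E'
from g import *
robot.goto(jig(.045,-.09,.3),down(1.80)); look(.06)
E
```

```text
top jig [-0.0299  0.0766] world [0.552 0.017] yaw-JY -1.569 L147.1 W56.8 (51, 11)
```

Seat relative to the plate in the same image: x = -28.0 mm, yaw 2 mrad off, and flush in y within error. Drawing.

Run:
```python
from g import *
draw()
robot.goto(jig(.045,-.09,.3),down(1.80)); look(.06)
cv2.imwrite("pics/d1.png",cv2.resize(robot.grab_frame("top")["image"][150:290,280:420,::-1],(560,560)))
```

```text
t29.3 [ 0.6489 -0.0678  0.1033] yaw1.799 op0.156 gf31.3 [-1.8 -0.7  5.4] q7 0.62
pinch 0.15622486837353408
draw True
 t30.7 [ 0.5319 -0.0949  0.1033] yaw1.799 op0.160 gf31.9 [ 2.2 -0.1  1.9] q7 0.68
[-0.0749 -0.0278]
back True
 t31.8 [ 0.6488 -0.0678  0.1033] yaw1.800 op0.157 gf32.4 [-1.1  0.7  4.9] q7 0.62
[ 0.0452 -0.028 ]
top jig [-0.0298  0.0756] world [0.5523 0.0161] yaw-JY -1.569 L149.1 W56.6 (55, 11)
scene jig [-0.0272  0.0779] world [0.5544 0.0189] yaw-JY 1.565 L149.8 W58.3 (12, 29)
```

View pics/d1.png

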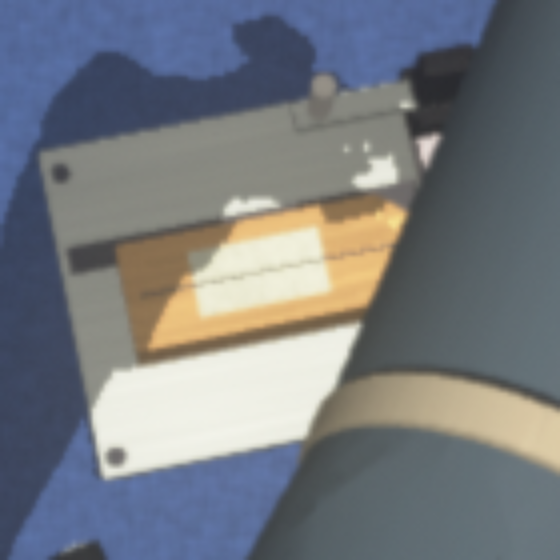

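```bash
sed -i 's|^    print("x",robot|    robot.move_straight(jig(-.034,L/2+.008,z+.001),vel=.02); robot.sleep(.2)\n    print("x",robot|' g.py
python3 - <<'E'
from g import *
s=pick(jig(-.028,.076,0)[:2],1.80,.012,.16)
cv2.imwrite("pics/m1.png",cv2.resize(robot.grab_frame("scene")["image"][170:310,220:400,::-1],(774,602))[:600])
if s["opening"]>.4: print(seat(.150,1.80-PI))
robot.goto(jig(.045,-.09,.3),down(1.80)); look(.06)
E
```

```text
grip t36.5 [0.5543 0.017  0.0389] yaw1.800 op0.644 gf65.4 [-2.   0.5  4.6] q7 0.54
lift t37.4 [0.5534 0.0171 0.159 ] yaw1.800 op0.643 gf64.5 [ 0.2  0.6 -3.2] q7 0.42
above t39.4 [0.5462 0.0221 0.1614] yaw-1.342 op0.645 gf64.4 [ 0.2 -0.  -3.2] q7 2.65
land False True
 t40.9 [0.5473 0.0224 0.039 ] yaw-1.342 op0.647 gf65.5 [ 0.5 -0.8  4.7] q7 2.51
x True
 t41.6 [0.5525 0.0236 0.0391] yaw-1.342 op0.642 gf66.1 [-2.1 -1.2  3.4] q7 2.51
y True
 t42.0 [0.5536 0.0166 0.0391] yaw-1.341 op0.643 gf65.8 [0.3 2.2 1.8] q7 2.53
jig at seat [-0.02840108  0.07584724]
nudge True [-0.0276  0.162 ]
nudge True [-0.0697  0.075 ]
nudge True [-0.0278  0.162 ]
nudged t51.1 [0.5332 0.1062 0.1353] yaw-1.341 op-0.002 gf0.0 [-0.   0.3 -0.1] q7 2.44
True
top jig [-0.0297  0.0751] world [0.5525 0.0156] yaw-JY 1.571 L149.9 W57.4 (34, 53)
```

View pics/m1.png

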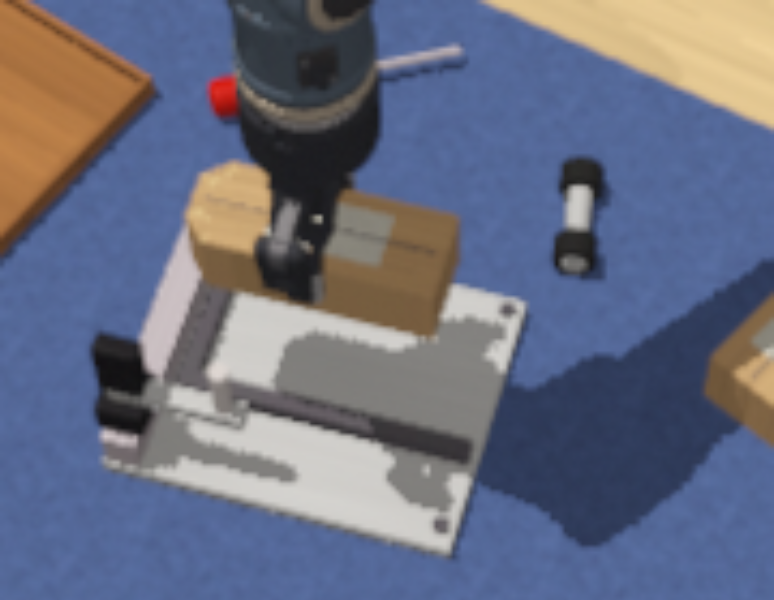

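The blank is held nose left over the jig; the sim's pictures show no ink. The tail-first seat gave the same contact readings. Now draw again and lay it in the tray.

```bash
cat >> g.py <<'E'
def tray(off):
    xy=TR+rot(TY)@[off,0]
    robot.goto([*xy,.15],down(near(TY+PI/2)))
    if st("above tray")["opening"]<.4: return False
    robot.move_straight([*xy,.006+H+.005],vel=.15); print("land",robot.move_straight([*xy,.006+H-.004],vel=.02,contact_N=4)); st()
    robot.grip(.8); robot.move_straight([*xy,.2],vel=.2); return True
E
python3 - <<'E'
from g import *
draw()
s=pick(jig(-.028,.0755,0)[:2],1.80,.012,.22)
if s["opening"]>.4: print(tray(.045))
robot.goto([.45,.05,.35],down(1.8)); st()
for z in(.048,.054): print(z); look(z)
cv2.imwrite("pics/t1.png",robot.grab_frame("top")["image"][:,:,::-1])
E
```

```text
t54.8 [ 0.6489 -0.0678  0.1034] yaw1.799 op0.156 gf31.3 [-2.6 -0.5  6.4] q7 0.54
pinch 0.15649921708992534
draw True
 t56.2 [ 0.5319 -0.0949  0.1033] yaw1.799 op0.155 gf31.9 [1.5 0.1 2.7] q7 0.60
[-0.0749 -0.0278]
back True
 t57.3 [ 0.6488 -0.0678  0.1034] yaw1.800 op0.154 gf32.4 [-1.9  0.1  5.1] q7 0.54
[ 0.0452 -0.028 ]
grip t60.9 [0.5544 0.0165 0.039 ] yaw1.800 op0.647 gf66.4 [-0.8  0.5  5.7] q7 0.45
lift t62.3 [0.5537 0.0165 0.219 ] yaw1.800 op0.644 gf65.5 [ 0.2 -0.2 -3.7] q7 0.31
above tray t63.6 [ 0.5526 -0.3177  0.1499] yaw1.453 op0.649 gf65.5 [ 0.5  0.2 -2.2] q7 0.68
land True
 t64.8 [ 0.5522 -0.3203  0.033 ] yaw1.450 op0.644 gf66.4 [1.  0.2 3.5] q7 0.77
True
 t67.6 [0.4503 0.0491 0.3497] yaw1.798 op0.795 gf0.0 [-0.7 -0.2  0.1] q7 0.03
0.048
top jig [-0.1194  0.3501] world [0.4028 0.263 ] yaw-JY 2.679 L109.7 W57.2 (34, 48)
0.054
top jig [-0.0856 -0.2479] world [ 0.5714 -0.3117] yaw-JY 1.224 L150.9 W57.7 (32, 55)
```

View pics/t1.png

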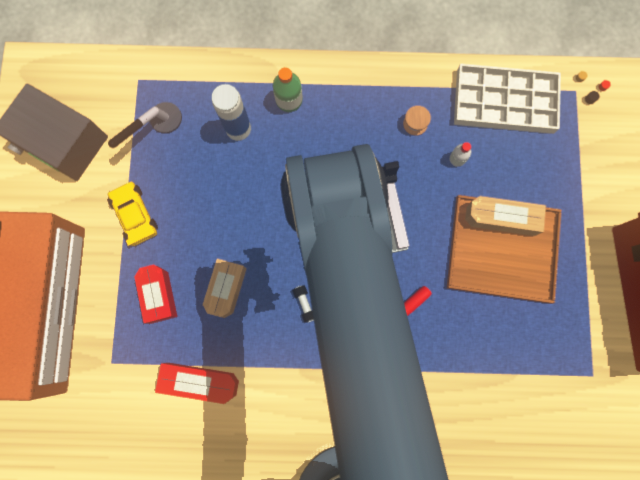

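The long blank is in the tray at (508,215). It has shifted about 2 cm towards the far wall, but it is flat and inside. The short blank is at (222,288), unmoved. Now the short one.

Run:
```python
from g import *
s=pick([.4046,.265],2.912-PI,0.0)
if s["opening"]>.4: print(seat(.110,1.80))
robot.goto(jig(.045,-.09,.3),down(1.80)); look(.06); look(.054)
```

```text
grip t71.9 [0.4049 0.2653 0.0268] yaw-0.230 op0.644 gf64.6 [-1.2 -1.6  5.3] q7 -2.19
lift t73.2 [0.4043 0.2649 0.1991] yaw-0.230 op0.640 gf63.6 [-0.8 -0.2 -1.6] q7 -2.35
above t75.5 [0.551  0.0034 0.1619] yaw1.801 op0.644 gf63.6 [-1.1  0.3 -2.3] q7 0.24
land False True
 t76.9 [0.552  0.0029 0.0389] yaw1.800 op0.644 gf64.5 [-0.6 -1.1  4.7] q7 0.29
x True
 t77.7 [0.5569 0.0041 0.039 ] yaw1.801 op0.644 gf64.9 [-0.7 -0.4  2.9] q7 0.29
y True
 t78.0 [ 0.5581 -0.0025  0.039 ] yaw1.802 op0.646 gf64.9 [-0.6  1.7  3. ] q7 0.31
jig at seat [-0.02833528  0.05624547]
nudge True [-0.028  0.122]
nudge True [-0.0697  0.055 ]
nudge True [-0.0278  0.1219]
nudged t87.0 [0.5424 0.0676 0.1357] yaw1.800 op-0.002 gf0.0 [ 0.5 -0.3 -0.2] q7 0.12
True
top jig [-0.0297  0.0553] world [ 0.557  -0.0037] yaw-JY -1.569 L110.0 W57.3 (55, 32)
top jig [-0.1013 -0.2911] world [ 0.5659 -0.3573] yaw-JY 1.220 L59.3 W57.2 (51, 55)
```

Same contact readings, and the nose is at the end fence. I'll draw, turn, seat and draw again, checking at each step.

Run:
```python
from g import *
draw()
s=pick(jig(-.028,.0555,0)[:2],1.80,.012,.16)
if s["opening"]>.4: print(seat(.110,1.80-PI))
robot.goto(jig(.045,-.09,.3),down(1.80)); look(.06)
```

```text
t90.2 [ 0.6489 -0.0677  0.1034] yaw1.799 op0.159 gf31.2 [-2.4 -1.1  5.9] q7 0.40
pinch 0.15947596349301327
draw True
 t91.7 [ 0.5319 -0.0948  0.1034] yaw1.799 op0.158 gf31.8 [ 2.1 -0.7  2.4] q7 0.45
[-0.0749 -0.0277]
back True
 t92.8 [ 0.6488 -0.0677  0.1034] yaw1.800 op0.157 gf32.3 [-1.5  0.5  4.5] q7 0.40
[ 0.0452 -0.0279]
grip t96.3 [ 0.5588 -0.0031  0.039 ] yaw1.800 op0.647 gf66.3 [-1.  -0.2  5.1] q7 0.30
lift t97.3 [ 0.558  -0.0031  0.159 ] yaw1.800 op0.650 gf65.5 [-0.3  0.1 -1.6] q7 0.26
above t99.4 [0.5509 0.0028 0.1616] yaw-1.342 op0.649 gf65.4 [-0.   0.3 -2.3] q7 2.66
land False True
 t100.8 [0.5519 0.0029 0.039 ] yaw-1.342 op0.642 gf66.4 [ 0.4 -0.1  5.7] q7 2.52
x True
 t101.6 [0.5571 0.0041 0.0392] yaw-1.342 op0.644 gf66.9 [-1.4  0.5  3.9] q7 2.53
y True
 t101.9 [ 0.5581 -0.0023  0.0392] yaw-1.341 op0.646 gf66.6 [0.1 1.5 2.8] q7 2.54
jig at seat [-0.02836333  0.05644758]
nudge True [-0.0277  0.122 ]
nudge True [-0.0696  0.055 ]
nudge True [-0.0278  0.122 ]
nudged t110.9 [0.5424 0.0673 0.1355] yaw-1.341 op-0.001 gf0.0 [ 0.5 -0.6 -0. ] q7 2.48
True
top jig [-0.0295  0.0553] world [ 0.5572 -0.0037] yaw-JY 1.573 L110.2 W56.9 (30, 49)
scene jig [-0.0282  0.0583] world [ 5.578e-01 -5.000e-04] yaw-JY 1.559 L110.3 W54.7 (31, 41)
```

Run:
```python
from g import *
draw()
s=pick(jig(-.028,.0555,0)[:2],1.80,.012,.22)
if s["opening"]>.4: print(tray(-.045))
robot.goto([.45,.15,.4],down(1.8)); st()
look(.054)
f=robot.grab_frame("top");P=points(f)
for n in("top","scene"): cv2.imwrite(f"pics/e_{n}.png",robot.grab_frame(n)["image"][:,:,::-1])
m=(abs(P[...,0]-.5067)<.1)&(abs(P[...,1]+.3144)<.11)&(P[...,2]>.045);print("tops",np.percentile(P[m][:,2],[2,50,98]))
```

```text
t114.6 [ 0.6489 -0.0678  0.1033] yaw1.799 op0.155 gf31.3 [-3.  -0.2  6.7] q7 0.54
pinch 0.1548648066182606
draw True
 t116.0 [ 0.5319 -0.0949  0.1034] yaw1.799 op0.159 gf31.9 [ 2.1 -0.6  2.5] q7 0.60
[-0.0748 -0.0278]
back True
 t117.1 [ 0.6489 -0.0678  0.1034] yaw1.800 op0.158 gf32.4 [-0.8 -0.2  5.5] q7 0.54
[ 0.0452 -0.028 ]
grip t120.7 [ 0.5589 -0.003   0.039 ] yaw1.800 op0.647 gf66.4 [-1.   0.1  5.4] q7 0.49
lift t122.0 [ 0.5582 -0.0029  0.219 ] yaw1.800 op0.644 gf65.5 [-0.5 -0.5 -3. ] q7 0.34
above tray t123.3 [ 0.4634 -0.3074  0.15  ] yaw1.453 op0.645 gf65.4 [ 0.   0.3 -2. ] q7 0.73
land True
 t124.5 [ 0.4628 -0.3094  0.033 ] yaw1.450 op0.642 gf66.5 [-0.5  0.2  5.4] q7 0.85
True
 t127.6 [0.4503 0.1489 0.3995] yaw1.798 op0.798 gf0.0 [-0.3  0.  -0.3] q7 -0.17
top jig [-0.1916 -0.2208] world [ 0.4621 -0.3093] yaw-JY 1.220 L111.3 W56.7 (33, 51)
top jig [-0.0856 -0.2479] world [ 0.5714 -0.3117] yaw-JY 1.221 L151.0 W57.4 (30, 53)
tops [0.04876864 0.05461323 0.05905288]
```

View pics/e_top.png

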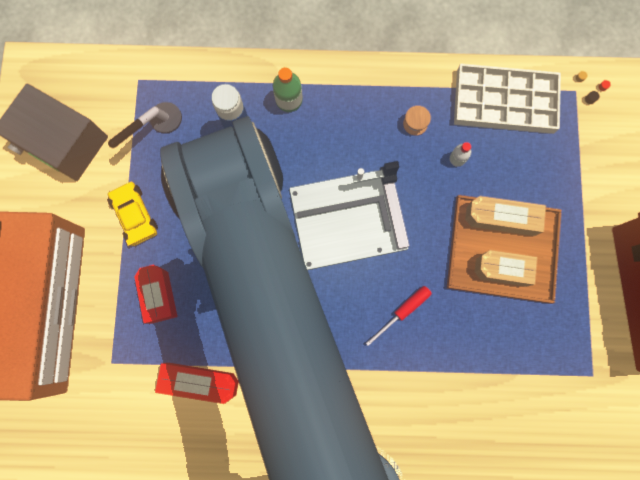

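View pics/e_scene.png

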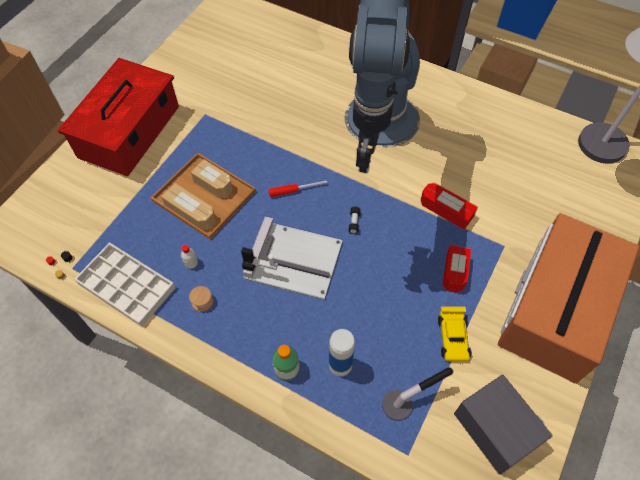

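Both blanks lie in the tray at (508,215) and (508,268). The slide is home at (392,172) and nothing else has moved. One last check that the long blank is flat against the wall, then I hand in.

Run:
```python
from g import *
P=points(robot.grab_frame("top"))
ok=True
for c in([.5714,-.3117],[.4621,-.3093]):
    j=(P[...,:2]-c)@rot(TY); m=(abs(j[...,0])<.022)&(abs(j[...,1])<.045)
    A=np.c_[j[m],np.ones(m.sum())]; k=np.linalg.lstsq(A,P[m][:,2],rcond=None)[0]; print(k); ok&=abs(k[:2]).max()<.04 and abs(k[2]-.054)<.003
if ok: print(robot.close_job())
```

```text
[ 0.00465364 -0.00026122  0.05485953]
[-0.00526376 -0.00197934  0.05485917]
the job is handed in; nothing more can be done
None
```

The job is handed in: both axle lines were drawn on the long and then the short blank, though the pictures show no ink so I could not see the lines; both blanks lie flat in the tray, the slide is home, and nothing else on the bench was seen to move.

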